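# Roll a blank groove-over and ratchet it tight in the end clamp

## Task

Roll the grooved eight-sided blank over on the bench, one face at a time and never lifting it, until its groove looks up and away from the robot, and bring it between the clamp's pad and the end stop so that it lies flat along the back rail. Then pump the clamp's hand lever, one tooth a stroke, until the pad holds the blank firmly against the end stop with its spring about half squeezed (5 to 21 mm, never bottomed); move the toothed bar and pad by the lever only, let the lever go back, and leave the other things on the bench where they are.

Things in the scene. Friction and masses are not known exactly. Their poses are not given: they have to be found in the camera images.
- blank: Pale wooden octagonal prism, 150 mm long, 62.8 mm across flats (faces 26 mm wide), 0.33 kg. Origin at its centre, 31.4 mm up; y along its length. At first z is up, x away from the robot. Friction on the bench about 0.5. Pushed level it slides; to roll it, press on its near upright face about 33 mm up and carry the tips up and over in an arc about its far bottom edge.
- groove (a point): Middle of the floor of the groove (10 wide, 5 deep, dark floor, full length of one face of the blank), 26.4 mm from the blank's centre. It starts 45 degrees up towards the robot. Each roll of one face away from the robot turns the blank 45 degrees and carries it 26 mm; two rolls are needed: then the blank's x points down and its z is level, away from the robot.
- clamp: Ratchet end clamp bolted down. Origin on the bench below the pad's face with the bar fully back; y along the clamp towards the stop, x level away from the robot. Aluminium back rail 30 mm high, y 20 to 210 mm, near face at x = 33 mm (a blank along it is centred at x = 1.6). Housing y -148 to -48, x within 31 (foot within 55), 72 mm high. The toothed bar sticks out to y = -223, 54 mm high.
- stop: End stop bolted to the bench, a dark steel upright plate 70 mm wide (x), 62 mm high, with a foot behind. Origin on the bench below the middle of its striking face, which looks along the clamp's -y towards the pad. The distance from pad to stop varies; it is 182 to 218 mm with the bar fully back.
- ram: The toothed steel bar of the clamp with a 36 mm collar at its front, sliding along the clamp's y, centre 31 mm above the bench, sprung pad at its front end. Origin as the clamp's when fully back. Only the lever may move it: do not touch it with the robot.
- ram_travel (a joint): How far the toothed bar has advanced, m; 0 to 0.10. Teeth are 15 mm apart: each full stroke of the lever advances it 15 mm and a catch holds it; it cannot go back. It may lie up to 1.5 mm off a whole tooth.
- pad (a joint): How far the pad has been pushed back into its spring, m: 0 free, 0.028 bottomed. Spring 300 N/m, with 3 N at 0.
- pad_face (a point): Centre of the face of the round black rubber pad (36 mm across) at the front of the bar, 31 mm above the bench.
- lever (a joint): Hand lever, rad. 0: at rest, leaning 0.14 rad back from the upright, away from the stop; 0.54: end of stroke, leaning 0.40 rad towards the stop (hard stop). The whole stroke is needed for a tooth (from about 0.48 the catch clicks). It springs back to 0 when let go. Its axis lies level across the clamp (clamp x), 12 mm above the bench at clamp y = -100 mm.
- lever_grip (a point): Middle of the upright wooden grip of the lever (22 mm thick, 72 mm long), 134 mm from the lever's axis, about 145 mm above the bench at rest; the grip's top is about 180 mm above the bench. Push it towards the stop with up to about 10 N.
- glue: Bystander: white glue bottle, 64 mm across, 190 mm tall; origin at the middle of its underside.
- wax: Bystander: tin, 76 mm across, 55 mm tall; origin at the middle of its underside.
- plane: Bystander: small hand plane, 160 x 45 x 53 mm, long along its x; origin at the middle of its underside.
- tape: Bystander: tape measure, 75 x 37 x 70 mm; origin at the middle of its underside.
- mallet: Bystander: hammer lying down, 260 mm long along its x, head at +x; origin at the middle of its length, on the bench.
- offcut: Bystander: wooden offcut, 120 x 70 x 35 mm; origin at the middle of its underside.
Not all that is in view belongs to the job. What is shaped like the blank but orange is not meant. Leave any orange look-alike of the stop alone.

How it is judged:
On the way, in this order (a step that is already met when the one before it is completed fails the run):
1. the blank lies flat along the back rail with its groove looking up and away from the robot (height (world z) of groove above 0.045 m and x of groove in the frame of clamp above 0.009 m and angle between blank's own x axis and vertical above 2.97 rad and x of blank in the frame of clamp between -0.007 and 0.008 m and angle between the y axis of blank and the y axis of clamp, either way round below 0.08 rad and value of joint pad below 0.004 m), for 0.2 s.
2. the lever has drawn the pad tight on the blank (value of joint pad between 0.004 and 0.023 m and value of joint ram_travel above 0.025 m), for 0.2 s.
At the end, for the whole second after the job is handed in: The blank rests on the bench with its groove 45 degrees up and away from the robot (within 10 degrees), centred within 7 mm of the clamp axis and within 4.5 degrees of its direction, pressed on the end stop, with the pad pushed back 4 to 23 mm; the lever is back at rest and everything is still (all of step 2 and height (world z) of groove above 0.045 m and x of groove in the frame of clamp above 0.009 m and angle between blank's own x axis and vertical above 2.97 rad and x of blank in the frame of clamp between -0.007 and 0.008 m and angle between the y axis of blank and the y axis of clamp, either way round below 0.08 rad and contact force between blank and stop above 0.5 N and value of joint lever below 0.06 rad and linear speed of blank below 0.01 m/s); the robot touches nothing.
It fails at once if the blank is lifted off the bench (height (world z) of blank above 0.06 m).
It fails at once if the robot moves the toothed bar or pad directly (contact force between any of the fingers, the arm and ram above 2 N).
It fails at once if the pad's spring is bottomed (value of joint pad above 0.027 m).
It fails at once if another thing on the bench is knocked about (moved over 40 mm) (distance of any of glue, wax, plane, tape, mallet, offcut from where it was at the start of the episode above 0.04 m).
It also fails if it takes over 72 s, if anything falls off the work surface, if the arm or the gripper's body presses on something with over 40 N, if the wrist force passes 120 N, or if a joint passes its speed limit or range.

## Robot

A 6-joint arm with a two-finger parallel gripper is mounted at the origin on the work surface. World frame = base frame: x ahead of the robot, y to its left, z up, the work surface at z = 0. Lengths are in m, angles in rad, forces in N, time in s.
With the tool pointing down it reaches from about 0.25 to 0.8 m from the base axis. Payload 3.9 kg.
Tool frame: the origin (TCP) lies between the finger pads; the fingertips stand 22 mm ahead of it and the grasp point (between the pads) lies 3 mm ahead of it; z points along the fingers, y is the line along which they close (so a half turn about z gives the same grasp; the last joint's range is limited). The gripper opens to 85 mm and grips with 20 to 120 N. Pads are 22 mm wide; open, the fingers measure 114 mm over their backs; the gripper's body (76 mm by 85 mm) begins 54 mm behind the grasp point. The pads swing forward as they close: fully open they stand 13 mm farther back than shut.
Start: joints at [-1.254, 0.26, -0.138, 1.173, 0, 1.571], TCP at [0.164, -0.499, 0.253] pointing down, gripper open.
Joint ranges: [-2.78, 2.78], [-0.83, 1.72], [-1.28, 1.37], [-1.9, 2.12], [-1.57, 1.48], [-3.14, 3.14]. Speed limits (rad/s): [2.57, 2.57, 3.14, 3.14, 3.14, 3.14].

## Interface

Orientations are given as a rotation vector (axis times angle).
In Python, from plant import robot gives the robot as it stands.
- The arm moves only by the tool move_arm, never from a script. Its argument "motion" is a list of rows, each an object of numbers: "fingers": the opening, from -1 (shut) to 1 (fully open); "x", "y", "z": the shift along the tool's x, y, z in mm; "yaw": the turn about the tool's z in rad. A call has 1 to 12 rows; each row is the pose to reach, as a shift and turn from the pose commanded when the call began, along the tool's axes at that moment; what a row does not reach only later rows make up. A row lasts 1/10 s, in which the tool goes at most 50 mm and 8.59 degrees, less where a joint would pass 70% of its speed; a pose out of reach is approached as far as the arm can. A call with a gripper value outside its range is refused whole. The fingers move at their own pace and stop on an object; "newtons" is the grip in N (left out, the last holds). Time passes only in rows, so rows that repeat a pose let the fingers close. It gives the time, the measured TCP pose, the force, the opening and the grip force at its end, in the units of the state.
- robot.sense(): the state, without advancing time (a new reading comes with each control period).
- robot.get_image(name): name is "side" or "top"; returns the picture (384x512x3 uint8, blue, green, red); there is no depth.
- robot.get_calibration(name): a dict with "fov_y" (degrees; the focal length in pixels is half the picture's height over the tangent of half this angle, whatever the lens; pixels are square), "cx", "cy" (the principal point, pixels), "k1" (the pictures are not rectified: a ray, as slopes to the right and down, at radius r is drawn at 1 + k1 r^2 times it, then the intrinsics apply), "position" and "attitude" of the camera in the world. Camera axes: x right, y down, z forward; pixel columns grow to the right and rows downward; lengths in m; the calibration is good to about 2 mm. A picture is of the moment at which its call begins. get_calibration takes no time and is no camera call.
- robot.job_done(): hands the job in; it is judged then, once.
The state is a dict: "t": time; "joint_pos": joint angles; "qvel": joint speeds; "joint_torque": joint torques, N m; "ee_pos": TCP position; "tcp_rot": TCP orientation; "force": force on the tool from outside, world axes, zero at the start; "torque": the same for the moment, N m; "gripper_width": opening from 0.0 (shut) to 1.0 (fully open); "gripper_force": force on a finger pad.
Only numpy, scipy, OpenCV 4.12 (cv2) and the standard library are available. Lean on these libraries where they do the work, as an engineer would, in place of code of your own. Each camera call takes 0.05 s, during which the arm holds its last target. There are 200 camera calls.

## Working session

There is one attempt and no reset: what is moved stays moved. The work goes in short steps, Python scripts to look and compute and a tool call to move; the robot and the scene stay as the last step left them, time stands still between calls to the robot, and variables do not carry over. Pictures are saved under pics/ and viewed, at most 10 in all, crops included, and the job is handed in when it is done.

Besides the shell and the picture viewer there is one more tool, called after "Request:" in YAML: its name, and indented under it one key for each argument. move_arm: Moves the arm, as the interface text tells. Its arguments: {"type":"object","properties":{"motion":{"type":"array"},"newtons":{"type":"number"}},"required":["motion"]}

```bash
mkdir -p pics; ls; cat > h.py <<'E'
import numpy as np, cv2
from scipy.spatial.transform import Rotation as R
from plant import robot
def rays(name,px):
    c=robot.get_calibration(name); f=192/np.tan(np.radians(c['fov_y'])/2)
    d=(np.atleast_2d(px).astype(float)-[c['cx'],c['cy']])/f
    s=d.copy()
    for _ in range(20): s=d/(1+c['k1']*(s**2).sum(1,keepdims=True))
    v=np.c_[s,np.ones(len(s))]
    a=np.array(c['attitude']); M=R.from_rotvec(a).as_matrix() if a.size==3 else a
    return np.array(c['position']), v@M.T
def onz(name,px,z):
    p,v=rays(name,px); return p+v*((np.asarray(z)-p[2])/v[:,2])[:,None]
def proj(name,P):
    c=robot.get_calibration(name); f=192/np.tan(np.radians(c['fov_y'])/2)
    M=R.from_rotvec(c['attitude']).as_matrix(); q=(np.atleast_2d(P)-c['position'])@M
    s=q[:,:2]/q[:,2:]; s=s*(1+c['k1']*(s**2).sum(1,keepdims=True)); return s*f+[c['cx'],c['cy']]
def two(pa,pb):
    p,u=rays('top',[pa]);q,v=rays('side',[pb]);u=u[0]/np.linalg.norm(u[0]);v=v[0]/np.linalg.norm(v[0])
    t=np.linalg.lstsq(np.c_[u,-v],q-p,rcond=None)[0]; return (p+u*t[0]+q+v*t[1])/2
E
python3 - <<'E'
from h import *
for n in('top','side'):
    print(n,robot.get_calibration(n)); cv2.imwrite(f'pics/{n}0.png',robot.get_image(n))
a=cv2.imread('pics/top0.png');b=cv2.imread('pics/side0.png')
cv2.imwrite('pics/a.png',cv2.resize(a,(800,600)));cv2.imwrite('pics/b.png',cv2.resize(b,(800,600)))
s=robot.sense();print({k:np.round(v,3) for k,v in s.items()})
E
```

```text
pics
top {'fov_y': 52.98108958833515, 'cx': 253.38616627609332, 'cy': 195.60684681482957, 'k1': 0.033283785741061236, 'position': array([0.32996027, 0.04265802, 1.17367049]), 'attitude': array([-2.14879476,  2.18632875, -0.17323711])}
side {'fov_y': 54.2657308832542, 'cx': 258.29419704424697, 'cy': 192.3904195119162, 'k1': -0.021259794060641365, 'position': array([0.18039532, 0.46644017, 0.77531046]), 'attitude': array([-0.8025476 ,  2.6971501 , -0.90491959])}
{'t': np.float64(0.1), 'joint_pos': array([-1.254,  0.261, -0.139,  1.173, -0.   ,  1.571]), 'qvel': array([ 0.   , -0.   ,  0.002, -0.   ,  0.   , -0.001]), 'joint_torque': array([ 1.0000e-03, -4.0651e+01,  2.5453e+01,  1.0000e-02,  0.0000e+00,
       -0.0000e+00]), 'ee_pos': array([ 0.163, -0.498,  0.253]), 'tcp_rot': array([-3.101, -0.495,  0.   ]), 'force': array([-0.063, -0.316,  0.129]), 'torque': array([ 0.029, -0.009,  0.001]), 'gripper_force': np.float64(0.0), 'gripper_width': np.float64(1.003)}
```

View pics/a.png

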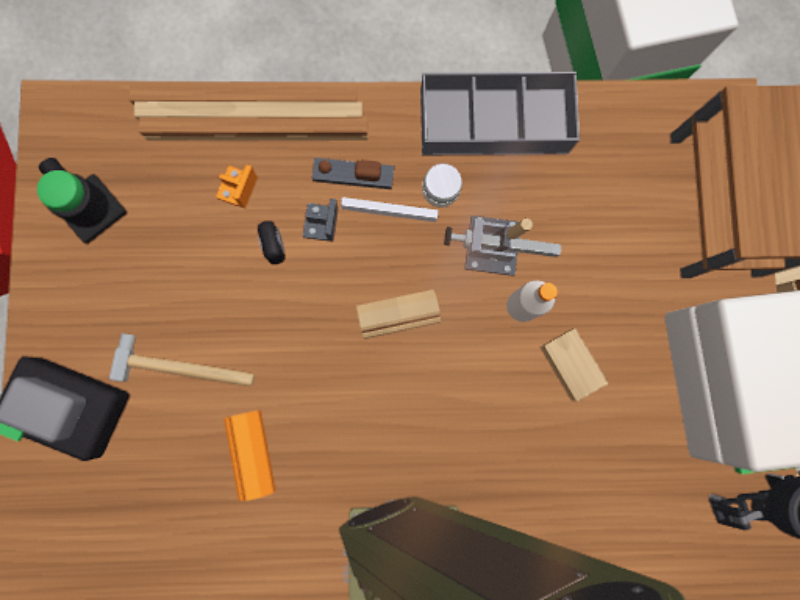

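View pics/b.png

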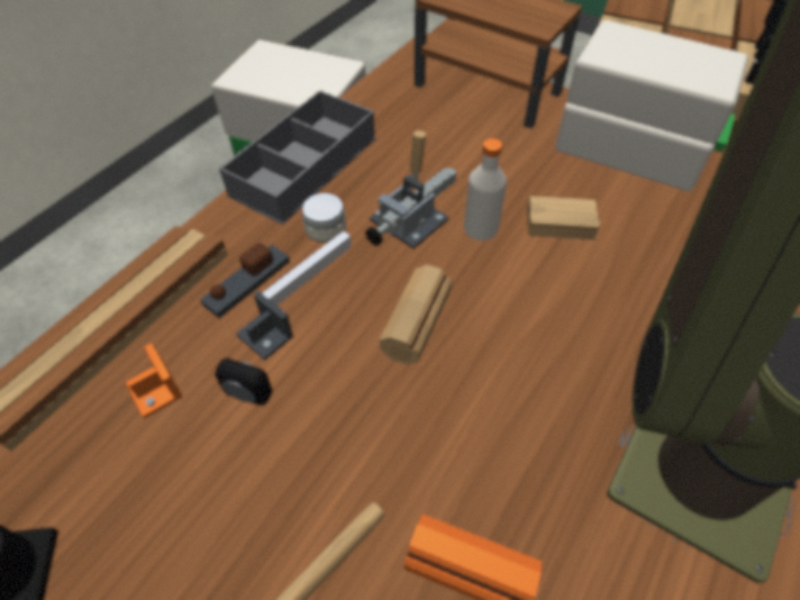

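Candidates (800×600 top-view pixels):
- **Blank:** pale grooved prism (398,314). The orange prism (250,455) and the offcut (575,365) are not it.
- **Stop:** dark steel (320,220). The orange look-alike (237,187) is left alone.
- **Clamp:** (492,243), with the lever grip at about (522,228).

I'll take one close crop to check the choice.

```bash
python3 - <<'E'
from h import *
a=cv2.imread('pics/top0.png')
cv2.imwrite('pics/c.png',cv2.resize(a[110:240,185:385],(800,520),interpolation=cv2.INTER_CUBIC))
b=cv2.imread('pics/side0.png')
cv2.imwrite('pics/d.png',cv2.resize(b[75:235,130:330],(750,600),interpolation=cv2.INTER_CUBIC))
E
```

```text
(no output)
```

View pics/c.png

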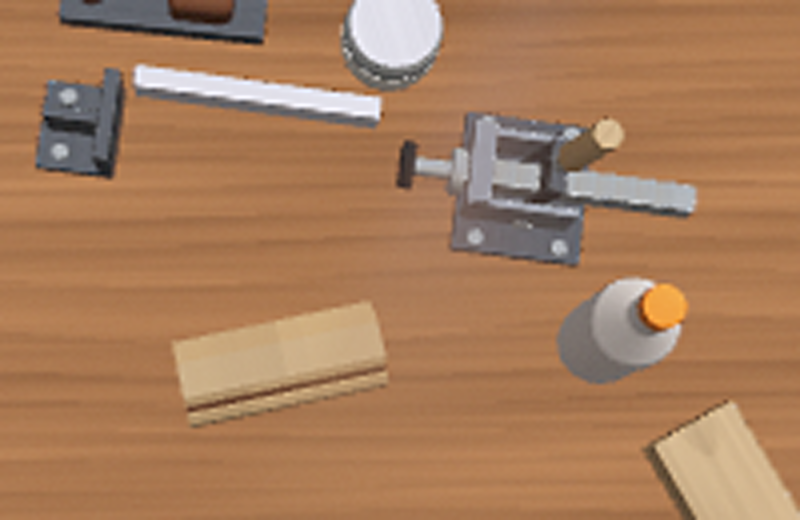

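View pics/d.png

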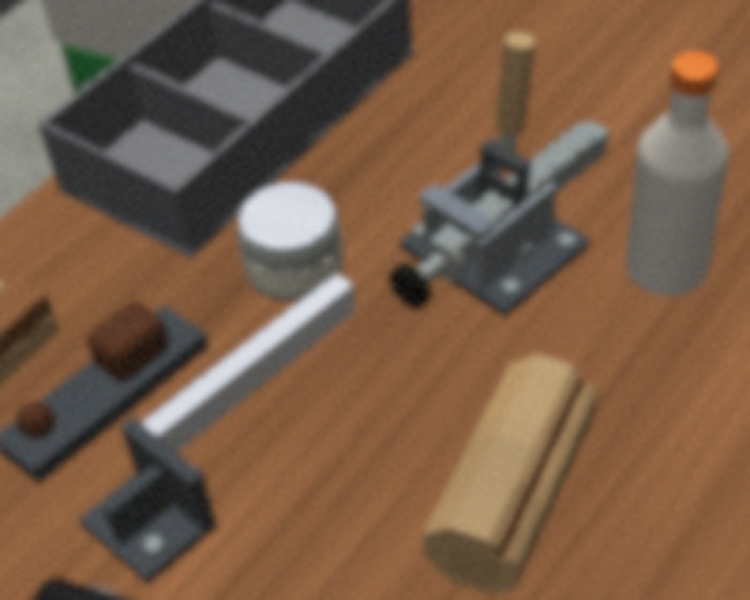

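The crops confirm the choice: the pale blank's groove is on its near upper face, and the dark stop, rail, pad and lever are all clear.

```bash
python3 - <<'E'
from h import *
N=lambda l:np.array(l)/4+[185,110]
pr=lambda n,p:print(n,np.round(p*1000,1).tolist())
rail=onz('top',N([(136,89),(379,109)]),.03); pr('rail near top',rail)
pr('rail far top',onz('top',N([(140,66),(381,93)]),.03))
pr('stop',onz('top',N([(123,72),(112,174)]),.062))
pr('pad face',onz('top',N([(400,145),(397,185)]),.031))
d=rail[0]-rail[1];d[2]=0;d/=np.linalg.norm(d);print('clamp y dir',d,'yaw of y from +y',np.degrees(np.arctan2(-d[0],d[1])))
pr('foot',onz('top',N([(468,115),(452,248),(578,265)]),.006))
pr('bar end',onz('top',N([(693,200)]),.054))
pr('lever top',onz('top',N([(608,133)]),.18))
pr('blank far @44', onz('top',N([(175,343),(370,302)]),.0444)); pr('blank far@63', onz('top',N([(175,343),(370,302)]),.0628))
pr('blank near@18/44',onz('top',N([(192,426),(387,384)]),.0184)); pr(' ',onz('top',N([(192,426),(387,384)]),.0444))
pr('ridge far/near groove', onz('top',N([(190,408),(385,370)]),.050))
S=lambda l:np.array(l)/3.75+[130,75]
pr('glue top', [two(N([(663,306)])[0],S([(695,70)])[0])]); pr('glue base',onz('top',N([(600,340)]),0))
pr('wax',onz('top',N([(397,35)]),.055))
pr('lever2',[two(N([(608,133)])[0],S([(519,40)])[0])]); pr('pad2',[two(N([(402,165)])[0],S([(410,288)])[0])])
E
```

```text
rail near top [[675.9, 108.7, 30.0], [658.2, -76.6, 30.0]]
rail far top [[693.9, 105.5, 30.0], [670.8, -78.5, 30.0]]
stop [[679.3, 116.3, 62.0], [602.0, 125.0, 62.0]]
pad face [[629.5, -91.8, 31.0], [598.4, -88.6, 31.0]]
clamp y dir [0.09503663 0.99547378 0.        ] yaw of y from +y -5.453428267328799
foot [[659.4, -148.7, 6.0], [554.0, -132.6, 6.0], [539.3, -229.8, 6.0]]
bar end [[578.6, -306.8, 54.0]]
lever top [[596.8, -213.1, 180.0]]
blank far @44 [[478.2, 80.7, 44.4], [506.7, -64.3, 44.4]]
blank far@63 [[475.8, 80.1, 62.8], [503.8, -62.6, 62.8]]
blank near@18/44 [[418.7, 69.5, 18.4], [448.0, -78.0, 18.4]]
  [[416.7, 68.9, 44.4], [445.3, -75.2, 44.4]]
ridge far/near groove [[429.5, 70.1, 50.0], [455.1, -73.5, 50.0]]
glue top [[0.5, -0.2, 0.2], [0.5, -0.2, 0.2], [0.5, -0.2, 0.2], [0.5, -0.2, 0.2], [0.5, -0.2, 0.2], [0.5, -0.2, 0.2], [0.5, -0.2, 0.2], [0.5, -0.2, 0.2], [0.5, -0.2, 0.2], [0.5, -0.2, 0.2], [0.5, -0.2, 0.2], [0.5, -0.2, 0.2], [0.5, -0.2, 0.2], [0.5, -0.2, 0.2], [0.5, -0.2, 0.2], [0.5, -0.2, 0.2], [0.5, -0.2, 0.2], [0.5, -0.2, 0.2], [0.5, -0.2, 0.2], [0.5, -0.2, 0.2],
[... 28228 characters left out ...]
0.6, -0.1, 0.0], [0.6, -0.1, 0.0], [0.6, -0.1, 0.0], [0.6, -0.1, 0.0], [0.6, -0.1, 0.0], [0.6, -0.1, 0.0], [0.6, -0.1, 0.0], [0.6, -0.1, 0.0], [0.6, -0.1, 0.0], [0.6, -0.1, 0.0], [0.6, -0.1, 0.0], [0.6, -0.1, 0.0], [0.6, -0.1, 0.0], [0.6, -0.1, 0.0], [0.6, -0.1, 0.0], [0.6, -0.1, 0.0], [0.6, -0.1, 0.0], [0.6, -0.1, 0.0], [0.6, -0.1, 0.0], [0.6, -0.1, 0.0], [0.6, -0.1, 0.0], [0.6, -0.1, 0.0], [0.6, -0.1, 0.0], [0.6, -0.1, 0.0], [0.6, -0.1, 0.0], [0.6, -0.1, 0.0], [0.6, -0.1, 0.0], [0.6, -0.1, 0.0], [0.6, -0.1, 0.0], [0.6, -0.1, 0.0], [0.6, -0.1, 0.0], [0.6, -0.1, 0.0], [0.6, -0.1, 0.0], [0.6, -0.1, 0.0], [0.6, -0.1, 0.0], [0.6, -0.1, 0.0], [0.6, -0.1, 0.0], [0.6, -0.1, 0.0], [0.6, -0.1, 0.0]]
```

```bash
cat >> h.py <<'E'
def shift(x,y,z,ydir_deg):
    """tool shift (mm) + yaw to reach world xyz(mm) with tool y along world +y rotated by ydir_deg"""
    s=robot.sense(); M=R.from_rotvec(s['tcp_rot']).as_matrix()
    d=M.T@(np.array([x,y,z])/1000-s['ee_pos'])*1000
    a=np.radians(ydir_deg); t=M.T@[-np.sin(a),np.cos(a),0]
    yaw=np.arctan2(-t[0],t[1]); yaw=(yaw+np.pi/2)%np.pi-np.pi/2
    print('t',round(s['t'],2),'pos',np.round(s['ee_pos']*1000,1),'shift',np.round(d,1),'yaw',round(yaw,3),'F',np.round(s['force'],1),'j',np.round(s['joint_pos'],2))
E
python3 - <<'E'
from h import *
N=lambda l:np.array(l)/4+[185,110]
S=lambda l:np.array(l)/3.75+[130,75]
for n,p,q in (('glue top',(663,306),(695,70)),('lever',(608,133),(519,40)),('pad',(402,165),(410,288))): print(n,np.round(1000*two(N([p])[0],S([q])[0])))
print(np.round(1000*onz('top',N([(600,340),(397,35)]),[0,.055])))
print(R.from_rotvec(robot.sense()['tcp_rot']).as_matrix().round(3))
shift(398,-11,250,11)
E
```

```text
glue top [ 479. -244.  182.]
lever [ 598. -214.  176.]
pad [614. -94.  28.]
[[ 481. -246.    0.]
 [ 708.  -89.   55.]]
[[ 0.95   0.311 -0.001]
 [ 0.311 -0.95   0.002]
 [-0.    -0.002 -1.   ]]
t 0.1 pos [ 163.4 -498.4  252.5] shift [ 374.8 -390.     3.2] yaw 0.125 F [-0.1 -0.3  0.1] j [-1.25  0.26 -0.14  1.17 -0.    1.57]
```

Request:
move_arm:
  motion:
    - {"x": 375, "y": -390, "z": 0, "yaw": 0.125, "fingers": 1}
    - {"x": 375, "y": -390, "z": 0, "yaw": 0.125, "fingers": 1}
    - {"x": 375, "y": -390, "z": 0, "yaw": 0.125, "fingers": 1}
    - {"x": 375, "y": -390, "z": 0, "yaw": 0.125, "fingers": 1}
    - {"x": 375, "y": -390, "z": 0, "yaw": 0.125, "fingers": 1}
    - {"x": 375, "y": -390, "z": 0, "yaw": 0.125, "fingers": 1}
    - {"x": 375, "y": -390, "z": 0, "yaw": 0.125, "fingers": 1}
    - {"x": 375, "y": -390, "z": 0, "yaw": 0.125, "fingers": 1}
    - {"x": 375, "y": -390, "z": 0, "yaw": 0.125, "fingers": 1}
    - {"x": 375, "y": -390, "z": 0, "yaw": 0.125, "fingers": 1}
    - {"x": 375, "y": -390, "z": 0, "yaw": 0.125, "fingers": 1}
    - {"x": 375, "y": -390, "z": 0, "yaw": 0.125, "fingers": 1}

```text
t: 1.3
ee_pos: [0.4002, -0.0076, 0.2531]
tcp_rot: [-3.125, -0.313, -0.002]
force: [0.7, -0.4, -0.2]
gripper_width: 1.001
gripper_force: 0.0
```

```bash
python3 - <<'E'
from h import *
shift(398,-11,42,11)
print(R.from_rotvec(robot.sense()['tcp_rot']).as_matrix().round(3))
E
```

```text
t 1.3 pos [400.2  -7.6 253.1] shift [ -3.1   3.2 211.1] yaw 0.007 F [ 0.7 -0.4 -0.2] j [-0.02  0.05 -0.4   1.12  0.    2.92]
[[ 0.98   0.198  0.001]
 [ 0.198 -0.98   0.002]
 [ 0.001 -0.001 -1.   ]]
```

Request:
move_arm:
  motion:
    - {"x": -3, "y": 3, "yaw": -3.13}
    - {"x": -3, "y": 3, "yaw": -3.13}
    - {"x": -3, "y": 3, "yaw": -3.13}
    - {"x": -3, "y": 3, "yaw": -3.13}
    - {"x": -3, "y": 3, "yaw": -3.13}
    - {"x": -3, "y": 3, "yaw": -3.13}
    - {"x": -3, "y": 3, "yaw": -3.13}
    - {"x": -3, "y": 3, "yaw": -3.13}
    - {"x": -3, "y": 3, "yaw": -3.13}
    - {"x": -3, "y": 3, "yaw": -3.13}
    - {"x": -3, "y": 3, "yaw": -3.13}
    - {"x": -3, "y": 3, "yaw": -3.13}

```text
$.motion[0]: bad value
```

```bash
python3 - <<'E'
from h import *
shift(398,-11,42,11)
E
```

```text
t 1.3 pos [400.2  -7.6 253.1] shift [ -3.1   3.2 211.1] yaw 0.007 F [ 0.7 -0.4 -0.2] j [-0.02  0.05 -0.4   1.12  0.    2.92]
```

Request:
move_arm:
  motion:
    - {"x": -3, "y": 3, "z": 0, "yaw": -1.56, "fingers": 1}
    - {"x": -3, "y": 3, "z": 0, "yaw": -1.56, "fingers": 1}
    - {"x": -3, "y": 3, "z": 0, "yaw": -1.56, "fingers": 1}
    - {"x": -3, "y": 3, "z": 0, "yaw": -1.56, "fingers": 1}
    - {"x": -3, "y": 3, "z": 0, "yaw": -1.56, "fingers": 1}
    - {"x": -3, "y": 3, "z": 0, "yaw": -1.56, "fingers": 1}
    - {"x": -3, "y": 3, "z": 0, "yaw": -1.56, "fingers": 1}
    - {"x": -3, "y": 3, "z": 0, "yaw": -1.56, "fingers": 1}
    - {"x": -3, "y": 3, "z": 0, "yaw": -1.56, "fingers": 1}
    - {"x": -3, "y": 3, "z": 0, "yaw": -1.56, "fingers": 1}
    - {"x": -3, "y": 3, "z": 0, "yaw": -1.56, "fingers": 1}
    - {"x": -3, "y": 3, "z": 0, "yaw": -1.56, "fingers": 1}

```text
t: 2.5
ee_pos: [0.3953, -0.0158, 0.253]
tcp_rot: [-2.013, -2.411, 0.002]
force: [0.5, -0.8, 0.2]
gripper_width: 1.0
gripper_force: 0.0
```

Request:
move_arm:
  motion:
    - {"x": 0, "y": 0, "z": 0, "yaw": -1.56, "fingers": 1}
    - {"x": 0, "y": 0, "z": 0, "yaw": -1.56, "fingers": 1}
    - {"x": 0, "y": 0, "z": 0, "yaw": -1.56, "fingers": 1}
    - {"x": 0, "y": 0, "z": 0, "yaw": -1.56, "fingers": 1}
    - {"x": 0, "y": 0, "z": 0, "yaw": -1.56, "fingers": 1}
    - {"x": 0, "y": 0, "z": 0, "yaw": -1.56, "fingers": 1}
    - {"x": 0, "y": 0, "z": 0, "yaw": -1.56, "fingers": 1}
    - {"x": 0, "y": 0, "z": 0, "yaw": -1.56, "fingers": 1}
    - {"x": 0, "y": 0, "z": 0, "yaw": -1.56, "fingers": 1}
    - {"x": 0, "y": 0, "z": 0, "yaw": -1.56, "fingers": 1}
    - {"x": 0, "y": 0, "z": 0, "yaw": -1.56, "fingers": 1}
    - {"x": 0, "y": 0, "z": 0, "yaw": -1.56, "fingers": 1}

```text
t: 3.7
ee_pos: [0.3956, -0.0155, 0.2531]
tcp_rot: [0.264, -3.13, 0.0]
force: [-0.4, 0.2, 0.1]
gripper_width: 0.996
gripper_force: 0.0
```

```bash
python3 - <<'E'
from h import *
shift(398,-11,42,11.2)
E
```

```text
t 3.7 pos [395.6 -15.5 253.1] shift [ -3.3   4.  211.1] yaw -0.027 F [-0.4  0.2  0.1] j [-0.04  0.04 -0.41  1.12 -0.   -0.21]
```

Request:
move_arm:
  motion:
    - {"x": 0, "y": 4, "z": 50, "yaw": -0.027, "fingers": 1}
    - {"x": 0, "y": 4, "z": 100, "yaw": -0.027, "fingers": 1}
    - {"x": 0, "y": 4, "z": 150, "yaw": -0.027, "fingers": 1}
    - {"x": 0, "y": 4, "z": 190, "yaw": -0.027, "fingers": 1}
    - {"x": 0, "y": 4, "z": 211, "yaw": -0.027, "fingers": 1}
    - {"x": 0, "y": 4, "z": 211, "yaw": -0.027, "fingers": 1}
    - {"x": 0, "y": 4, "z": 211, "yaw": -0.027, "fingers": 1}

```text
t: 4.4
ee_pos: [0.3952, -0.0113, 0.0425]
tcp_rot: [0.307, -3.126, 0.0]
force: [0.2, -0.1, 0.7]
gripper_width: 1.001
gripper_force: 0.0
```

```bash
python3 - <<'E'
from h import *
shift(421,-6,42,11.2)
a=robot.get_image('side')
cv2.imwrite('pics/e.png',cv2.resize(a[110:270,200:400],(750,600),interpolation=cv2.INTER_CUBIC))
E
```

```text
t 4.4 pos [395.2 -11.3  42.5] shift [-26.3   0.1   0.5] yaw 0.0 F [ 0.2 -0.1  0.7] j [-0.03  0.27 -0.78  0.53 -0.   -0.22]
```

View pics/e.png

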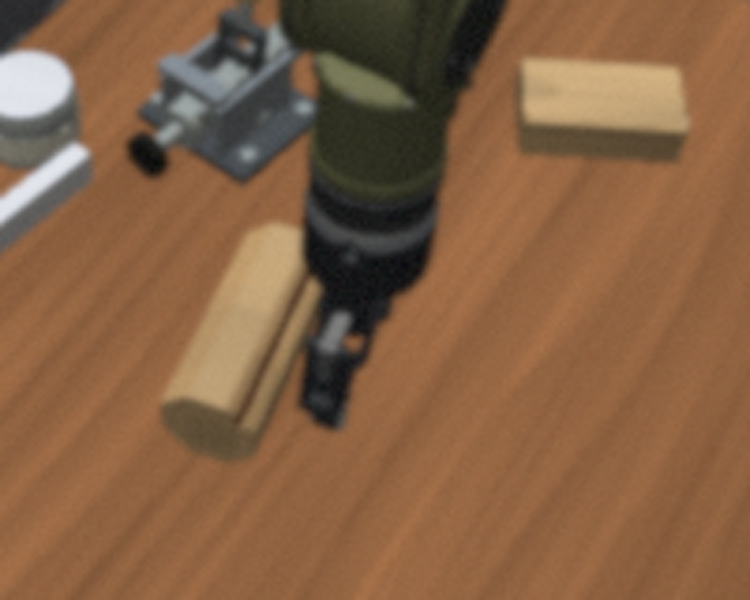

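The fingers at (325,410) stand just short of the blank's near face, parallel to it. I'll ease into contact.

Request:
move_arm:
  motion:
    - {"x": -12, "y": 0, "z": 0, "yaw": 0, "fingers": 1}
    - {"x": -20, "y": 0, "z": 0, "yaw": 0, "fingers": 1}
    - {"x": -24, "y": 0, "z": 0, "yaw": 0, "fingers": 1}
    - {"x": -27, "y": 0, "z": 0, "yaw": 0, "fingers": 1}
    - {"x": -27, "y": 0, "z": 0, "yaw": 0, "fingers": 1}

```text
t: 4.95
ee_pos: [0.422, -0.0057, 0.0424]
tcp_rot: [0.309, -3.126, 0.0]
force: [-1.0, -1.4, -0.1]
gripper_width: 1.003
gripper_force: 0.5
```

```bash
python3 - <<'E'
from h import *
shift(421,-6,42,11.2)
a=robot.get_image('side')
cv2.imwrite('pics/s1.png',a)
b=cv2.imread('pics/side0.png').astype(int)
# end-face corner change: difference of blank's left part
d=np.abs(cv2.absdiff(a,cv2.imread('pics/side0.png'))).max(2)[170:235,235:275]; print((d>40).sum())
E
```

```text
t 4.95 pos [422.   -5.7  42.4] shift [ 1.  -0.1  0.4] yaw 0.002 F [-1.  -1.4 -0.1] j [-0.01  0.3  -0.72  0.55 -0.   -0.21]
223
```

Request:
move_arm:
  motion:
    - {"x": -4, "y": 0, "z": -2.5, "yaw": 0, "fingers": 1}
    - {"x": -7, "y": 0, "z": -5.5, "yaw": 0, "fingers": 1}
    - {"x": -9.5, "y": 0, "z": -8, "yaw": 0, "fingers": 1}
    - {"x": -12, "y": 0, "z": -10.3, "yaw": 0, "fingers": 1}
    - {"x": -15, "y": 0, "z": -12.5, "yaw": 0, "fingers": 1}
    - {"x": -18, "y": 0, "z": -14.4, "yaw": 0, "fingers": 1}
    - {"x": -24, "y": 0, "z": -17.7, "yaw": 0, "fingers": 1}
    - {"x": -31, "y": 0, "z": -20.2, "yaw": 0, "fingers": 1}
    - {"x": -37, "y": 0, "z": -22, "yaw": 0, "fingers": 1}
    - {"x": -37, "y": 0, "z": -24, "yaw": 0, "fingers": 1}

```text
t: 6.0
ee_pos: [0.4597, 0.0016, 0.0666]
tcp_rot: [-0.309, 3.125, -0.0]
force: [-0.7, -0.7, -0.3]
gripper_width: 1.0
gripper_force: 0.0
```

```bash
python3 - <<'E'
from h import *
shift(421,-6,42,11.2)
a=robot.get_image('side');cv2.imwrite('pics/s2.png',a)
b=robot.get_image('top');cv2.imwrite('pics/t2.png',b)
cv2.imwrite('pics/f.png',np.hstack([cv2.resize(a[90:250,180:340],(400,400),interpolation=cv2.INTER_CUBIC),cv2.resize(b[110:270,200:360],(400,400),interpolation=cv2.INTER_CUBIC)]))
E
```

```text
t 6.0 pos [459.7   1.6  66.6] shift [39.5  0.1 24.6] yaw 0.002 F [-0.7 -0.7 -0.3] j [ 0.    0.32 -0.6   0.65  0.   -0.19]
```

View pics/f.png

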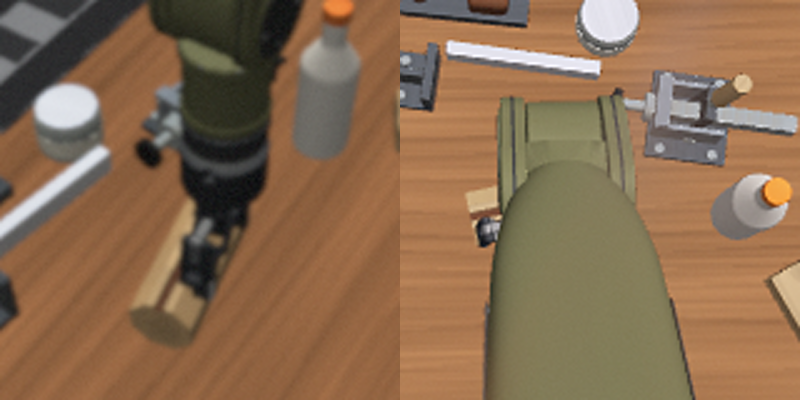

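The side and top views show the groove now on top, so the first roll worked. Next I back off and set up the second.

Request:
move_arm:
  motion:
    - {"x": 0, "y": 0, "z": -8, "yaw": 0, "fingers": 1}
    - {"x": 28, "y": 0, "z": -8, "yaw": 0, "fingers": 1}
    - {"x": 28, "y": 0, "z": 10, "yaw": 0, "fingers": 1}
    - {"x": 28, "y": 0, "z": 24.5, "yaw": 0, "fingers": 1}
    - {"x": 28, "y": 0, "z": 24.5, "yaw": 0, "fingers": 1}

```text
t: 6.6
ee_pos: [0.4288, -0.0041, 0.041]
tcp_rot: [0.309, -3.123, -0.001]
force: [-1.1, -0.4, 1.0]
gripper_width: 1.0
gripper_force: 0.0
```

```bash
python3 - <<'E'
from h import *
shift(446.5,-1,42,11.2)
a=robot.get_image('side');cv2.imwrite('pics/s3.png',a)
b=robot.get_image('top');cv2.imwrite('pics/t3.png',b)
cv2.imwrite('pics/g.png',np.hstack([cv2.resize(a[130:250,180:300],(400,400),interpolation=cv2.INTER_CUBIC),cv2.resize(b[150:250,200:300],(400,400),interpolation=cv2.INTER_CUBIC)]))
E
```

```text
t 6.6 pos [428.8  -4.1  41. ] shift [-18.   -0.5  -1.1] yaw 0.001 F [-1.1 -0.4  1. ] j [-0.01  0.32 -0.7   0.55 -0.   -0.21]
```

View pics/g.png

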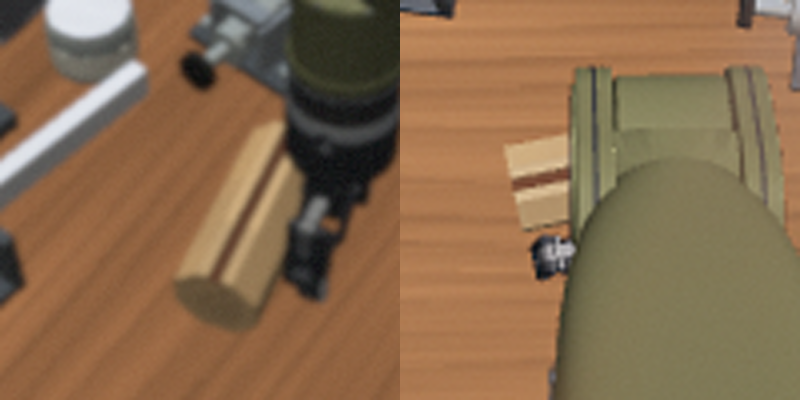

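Request:
move_arm:
  motion:
    - {"x": -8, "y": 0, "z": -1, "yaw": 0, "fingers": 1}
    - {"x": -13, "y": 0, "z": -1, "yaw": 0, "fingers": 1}
    - {"x": -17, "y": 0, "z": -1, "yaw": 0, "fingers": 1}
    - {"x": -20, "y": 0, "z": -1, "yaw": 0, "fingers": 1}
    - {"x": -20, "y": 0, "z": -1, "yaw": 0, "fingers": 1}

```text
t: 7.2
ee_pos: [0.4502, -0.0, 0.0428]
tcp_rot: [0.309, -3.126, 0.0]
force: [-1.4, 0.2, 0.6]
gripper_width: 1.0
gripper_force: 0.5
```

```bash
python3 - <<'E'
from h import *
print(np.round(1000*onz('top',[(230.5,207.75),(226.25,186.5)],.031)))
shift(446.5,-1,42,11.2)
E
```

```text
[[444.  76.  31.]
 [508.  88.  31.]]
t 7.2 pos [450.2  -0.   42.8] shift [ 3.9 -0.2  0.8] yaw 0.002 F [-1.4  0.2  0.6] j [ 0.    0.34 -0.65  0.58 -0.   -0.2 ]
```

Request:
move_arm:
  motion:
    - {"x": -3.5, "y": 0, "z": -2.5, "yaw": 0, "fingers": 1}
    - {"x": -6.5, "y": 0, "z": -5.5, "yaw": 0, "fingers": 1}
    - {"x": -9.5, "y": 0, "z": -8, "yaw": 0, "fingers": 1}
    - {"x": -12, "y": 0, "z": -10.3, "yaw": 0, "fingers": 1}
    - {"x": -15, "y": 0, "z": -12.5, "yaw": 0, "fingers": 1}
    - {"x": -18, "y": 0, "z": -14.4, "yaw": 0, "fingers": 1}
    - {"x": -24, "y": 0, "z": -17.7, "yaw": 0, "fingers": 1}
    - {"x": -31, "y": 0, "z": -20.2, "yaw": 0, "fingers": 1}
    - {"x": -36, "y": 0, "z": -22, "yaw": 0, "fingers": 1}
    - {"x": -36, "y": 0, "z": -30, "yaw": 0, "fingers": 1}
    - {"x": -8, "y": 0, "z": -30, "yaw": 0, "fingers": 1}
    - {"x": -4, "y": 0, "z": -10, "yaw": 0, "fingers": 1}

```text
t: 8.4
ee_pos: [0.4532, 0.0005, 0.0544]
tcp_rot: [-0.309, 3.125, -0.001]
force: [0.4, -0.2, 0.3]
gripper_width: 1.002
gripper_force: 0.0
```

```bash
python3 - <<'E'
from h import *
shift(470,4,25,11.2)
a=robot.get_image('side');cv2.imwrite('pics/s4.png',a)
b=robot.get_image('top');cv2.imwrite('pics/t4.png',b)
cv2.imwrite('pics/i.png',np.hstack([cv2.resize(a[90:250,180:340],(400,400),interpolation=cv2.INTER_CUBIC),cv2.resize(b[130:230,200:300],(400,400),interpolation=cv2.INTER_CUBIC)]))
E
```

```text
t 8.4 pos [453.2   0.5  54.4] shift [-17.2   0.2  29.5] yaw 0.002 F [ 0.4 -0.2  0.3] j [ 0.    0.33 -0.63  0.61 -0.   -0.2 ]
```

View pics/i.png

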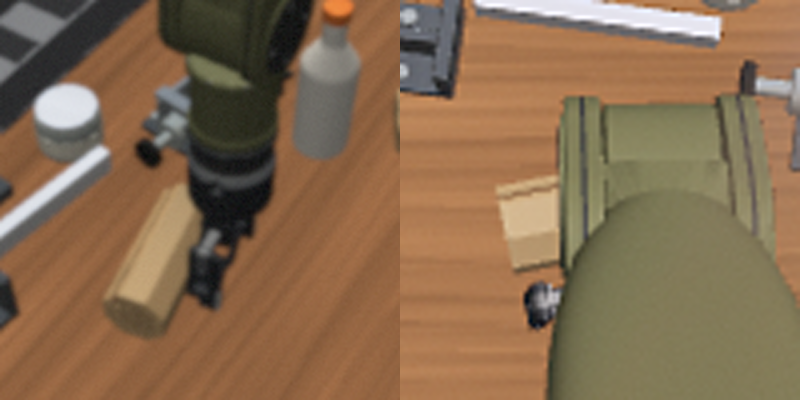

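The groove has gone to the far side, so two rolls are done. Now I plan the slide to the rail.

```bash
cat >> h.py <<'E'
def way(c0,a0,c1,a1,z,n,off=42.4):
    s=robot.sense(); M=R.from_rotvec(s['tcp_rot']).as_matrix(); out=[]
    for k in range(n+1):
        f=k/n; a=np.radians(a0+(a1-a0)*f); c=np.array(c0)+(np.array(c1)-c0)*f-off*np.array([np.cos(a),np.sin(a)])
        d=M.T@(np.array([*c,z])/1000-s['ee_pos'])*1000; t=M.T@[-np.sin(a),np.cos(a),0]
        yaw=np.arctan2(-t[0],t[1]); yaw=(yaw+np.pi/2)%np.pi-np.pi/2
        out.append([*np.round(d,1),round(yaw,3)])
    print(*out,sep='\n')
E
python3 - <<'E'
from h import *
p=1000*onz('top',[(228.25,197.75),(224.25,176.75)],.031);print(p.round())
c=p.mean(0)[:2]+75*np.array([.194,-.981]);print(c.round(1))
way(c,11.2,(635,12.7),-6.7,21,12)
E
```

```text
[[474.  83.  31.]
 [538.  94.  31.]]
[520.4  14.8]
[np.float64(-28.3), np.float64(0.4), np.float64(30.6), np.float64(0.001)]
[np.float64(-37.6), np.float64(-0.5), np.float64(30.6), np.float64(0.027)]
[np.float64(-47.0), np.float64(-1.5), np.float64(30.5), np.float64(0.053)]
[np.float64(-56.4), np.float64(-2.4), np.float64(30.5), np.float64(0.08)]
[np.float64(-65.8), np.float64(-3.3), np.float64(30.4), np.float64(0.106)]
[np.float64(-75.3), np.float64(-4.3), np.float64(30.4), np.float64(0.132)]
[np.float64(-84.8), np.float64(-5.2), np.float64(30.4), np.float64(0.158)]
[np.float64(-94.3), np.float64(-6.2), np.float64(30.3), np.float64(0.184)]
[np.float64(-103.8), np.float64(-7.1), np.float64(30.3), np.float64(0.21)]
[np.float64(-113.4), np.float64(-8.1), np.float64(30.2), np.float64(0.236)]
[np.float64(-123.0), np.float64(-9.1), np.float64(30.2), np.float64(0.262)]
[np.float64(-132.6), np.float64(-10.0), np.float64(30.1), np.float64(0.288)]
[np.float64(-142.3), np.float64(-11.0), np.float64(30.1), np.float64(0.314)]
```

Request:
move_arm:
  motion:
    - {"x": 0, "y": 0, "z": 16, "yaw": 0, "fingers": 1}
    - {"x": 0, "y": 0, "z": 30, "yaw": 0, "fingers": 1}
    - {"x": -18, "y": 0, "z": 30, "yaw": 0, "fingers": 1}
    - {"x": -28, "y": 0, "z": 30, "yaw": 0, "fingers": 1}
    - {"x": -38, "y": -0.5, "z": 30, "yaw": 0.027, "fingers": 1}
    - {"x": -47, "y": -1.5, "z": 30, "yaw": 0.053, "fingers": 1}
    - {"x": -56, "y": -2.5, "z": 30, "yaw": 0.08, "fingers": 1}
    - {"x": -66, "y": -3.5, "z": 30, "yaw": 0.106, "fingers": 1}
    - {"x": -75, "y": -4.5, "z": 30, "yaw": 0.132, "fingers": 1}
    - {"x": -85, "y": -5.5, "z": 30, "yaw": 0.158, "fingers": 1}
    - {"x": -94, "y": -6, "z": 30, "yaw": 0.184, "fingers": 1}
    - {"x": -104, "y": -7, "z": 30, "yaw": 0.21, "fingers": 1}

```text
t: 9.7
ee_pos: [0.5581, 0.0143, 0.0227]
tcp_rot: [-0.023, -3.141, -0.0]
force: [-1.9, -0.7, -0.1]
gripper_width: 1.0
gripper_force: 0.8
```

```bash
python3 - <<'E'
from h import *
way((597.4,13.3),-1,(635,12.7),-6.7,21,4)
a=robot.get_image('side');cv2.imwrite('pics/s5.png',a)
b=robot.get_image('top');cv2.imwrite('pics/t5.png',b);shift(593,18,21,-6.7)
# blank visible pale pixels in top
h=cv2.cvtColor(b,cv2.COLOR_BGR2HSV)
roi=h[125:215,205:300]; m=((roi[...,0]>12)&(roi[...,0]<25)&(roi[...,2]>165)&(roi[...,1]<130)).astype(np.uint8)
n,l,s,ce=cv2.connectedComponentsWithStats(m); print(s[1:][s[1:,4]>60])
E
```

```text
[np.float64(3.1), np.float64(-0.3), np.float64(1.7), np.float64(0.003)]
[np.float64(-6.3), np.float64(0.7), np.float64(1.7), np.float64(0.027)]
[np.float64(-15.8), np.float64(1.7), np.float64(1.7), np.float64(0.052)]
[np.float64(-25.2), np.float64(2.8), np.float64(1.7), np.float64(0.077)]
[np.float64(-34.7), np.float64(3.8), np.float64(1.7), np.float64(0.102)]
t 9.8 pos [560.2  14.4  23.1] shift [-32.8   4.1   2.2] yaw 0.103 F [-1.  -0.3 -1.4] j [ 0.03  0.51 -0.41  0.65 -0.    0.04]
[[ 84   1  11  17  89]
 [ 19  18   9  21 108]]
```

Request:
move_arm:
  motion:
    - {"x": -6, "y": 0.5, "z": 1, "yaw": 0.025, "fingers": 1}
    - {"x": -15, "y": 1.5, "z": 1, "yaw": 0.05, "fingers": 1}
    - {"x": -23, "y": 2.5, "z": 1, "yaw": 0.075, "fingers": 1}
    - {"x": -28, "y": 3.5, "z": 1, "yaw": 0.1, "fingers": 1}
    - {"x": -30, "y": 3.5, "z": 1, "yaw": 0.1, "fingers": 1}
    - {"x": -32, "y": 3.5, "z": 1, "yaw": 0.1, "fingers": 1}
    - {"x": -32, "y": 3.5, "z": 1, "yaw": 0.1, "fingers": 1}

```text
t: 10.5
ee_pos: [0.5874, 0.0176, 0.0215]
tcp_rot: [-0.177, -3.132, -0.0]
force: [-6.4, 1.4, 3.2]
gripper_width: 0.998
gripper_force: 3.0
```

```bash
python3 - <<'E'
from h import *
s=robot.sense();print(np.round(s['force'],1),np.round(s['torque'],2))
b=robot.get_image('top');cv2.imwrite('pics/t6.png',b);shift(593,18,21,-6.7)
a=robot.get_image('side');cv2.imwrite('pics/s6.png',a)
cv2.imwrite('pics/k.png',np.hstack([cv2.resize(a[90:210,160:280],(400,400),interpolation=cv2.INTER_CUBIC),cv2.resize(b[100:200,200:300],(400,400),interpolation=cv2.INTER_CUBIC)]))
E
```

```text
[-6.4  1.4  3.2] [ 0.14  1.01 -0.29]
t 10.55 pos [587.4  17.6  21.5] shift [-5.5  1.1  0.5] yaw 0.004 F [-5.9  1.1  2.7] j [ 0.03  0.55 -0.33  0.69  0.    0.14]
```

Request:
move_arm:
  motion:
    - {"x": -1.5, "y": 0, "z": 0, "yaw": 0, "fingers": 1}
    - {"x": -3, "y": 0, "z": 0, "yaw": 0, "fingers": 1}
    - {"x": -3, "y": 0, "z": 0, "yaw": 0, "fingers": 1}
    - {"x": -3, "y": 0, "z": 0, "yaw": 0, "fingers": 1}

```text
t: 11.0
ee_pos: [0.5874, 0.0175, 0.0214]
tcp_rot: [-0.178, -3.128, -0.001]
force: [-11.3, 2.9, 8.3]
gripper_width: 0.997
gripper_force: 5.9
```

```bash
python3 - <<'E'
from h import *
s=robot.sense();print(np.round(s['force'],1),np.round(s['torque'],2))
shift(593,18,21,-6.7)
E
```

```text
[-11.3   2.9   8.3] [ 0.18  1.93 -0.56]
t 11.0 pos [587.4  17.5  21.4] shift [-5.5  1.1  0.4] yaw 0.003 F [-11.3   2.9   8.3] j [ 0.03  0.56 -0.33  0.7   0.    0.14]
```

Request:
move_arm:
  motion:
    - {"x": 10, "y": 0, "z": 0, "yaw": 0, "fingers": 1}
    - {"x": 50, "y": 0, "z": 0, "yaw": 0, "fingers": 1}
    - {"x": 80, "y": 0, "z": -30, "yaw": 0, "fingers": 1}
    - {"x": 90, "y": 0, "z": -80, "yaw": 0, "fingers": 0}
    - {"x": 90, "y": 0, "z": -130, "yaw": 0, "fingers": -1}
    - {"x": 90, "y": 0, "z": -180, "yaw": 0, "fingers": -1}
    - {"x": 90, "y": 0, "z": -230, "yaw": 0, "fingers": -1}
    - {"x": 90, "y": 0, "z": -245, "yaw": 0, "fingers": -1}
    - {"x": 90, "y": 0, "z": -245, "yaw": 0, "fingers": -1}

```text
t: 11.9
ee_pos: [0.5062, 0.0272, 0.2708]
tcp_rot: [0.176, 3.126, 0.001]
force: [0.2, -0.1, -0.0]
gripper_width: 0.001
gripper_force: 0.0
```

```bash
python3 - <<'E'
from h import *
shift(595,-267,265,-6.7)
M=R.from_rotvec(robot.sense()['tcp_rot']).as_matrix();print(M.round(3))
E
```

```text
t 11.9 pos [506.2  27.2 270.8] shift [-121.3 -282.3    6.6] yaw 0.004 F [ 0.2 -0.1 -0. ] j [ 0.05  0.21 -0.15  1.19 -0.    0.17]
[[-0.994  0.112  0.01 ]
 [ 0.112  0.994  0.   ]
 [-0.01   0.001 -1.   ]]
```

Request:
move_arm:
  motion:
    - {"x": -20, "y": -45, "z": 4, "yaw": 0, "fingers": -1}
    - {"x": -40, "y": -90, "z": 4, "yaw": 0, "fingers": -1}
    - {"x": -60, "y": -135, "z": 4, "yaw": 0, "fingers": -1}
    - {"x": -80, "y": -180, "z": 4, "yaw": 0, "fingers": -1}
    - {"x": -100, "y": -225, "z": 4, "yaw": 0, "fingers": -1}
    - {"x": -121, "y": -270, "z": 4, "yaw": 0, "fingers": -1}
    - {"x": -121, "y": -282, "z": 4, "yaw": 0, "fingers": -1}
    - {"x": -121, "y": -282, "z": 4, "yaw": 0, "fingers": -1}

```text
t: 12.7
ee_pos: [0.591, -0.2687, 0.2601]
tcp_rot: [-0.182, -3.133, -0.001]
force: [-0.5, -0.0, 0.5]
gripper_width: 0.0
gripper_force: 0.0
```

```bash
python3 - <<'E'
from h import *
shift(595,-267,157,-6.7)
b=robot.get_image('top');cv2.imwrite('pics/t7.png',b)
a=robot.get_image('side');cv2.imwrite('pics/s7.png',a)
cv2.imwrite('pics/l.png',np.vstack([cv2.resize(b[115:190,185:335],(800,400),interpolation=cv2.INTER_CUBIC)]))
E
```

```text
t 12.7 pos [ 591.  -268.7  260.1] shift [ -4.1   2.1 103.1] yaw 0.001 F [-0.5 -0.   0.5] j [-0.43  0.48  0.22  1.31 -0.   -0.31]
```

View pics/l.png

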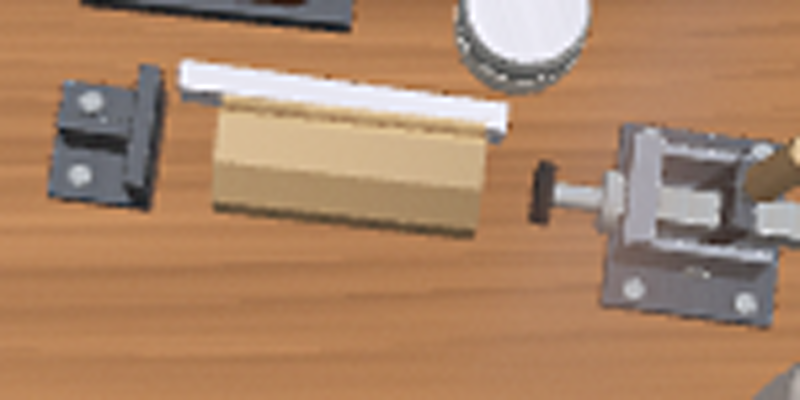

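The picture shows the blank flat along the rail at (350,165), with the groove on the rail side. There is about 30 mm free at each end: stop face at (160,130), pad at (540,190). The total slack is about 62 mm, so 5 strokes should do. Now the lever.

Request:
move_arm:
  motion:
    - {"x": -4, "y": 0, "z": 40, "yaw": 0, "fingers": -1}
    - {"x": -4, "y": 0, "z": 80, "yaw": 0, "fingers": -1}
    - {"x": -4, "y": 2, "z": 103, "yaw": 0, "fingers": -1}
    - {"x": -4, "y": 10, "z": 103, "yaw": 0, "fingers": -1}
    - {"x": -4, "y": 18, "z": 103, "yaw": 0, "fingers": -1}
    - {"x": -4, "y": 22, "z": 103, "yaw": 0, "fingers": -1}
    - {"x": -4, "y": 26, "z": 103, "yaw": 0, "fingers": -1}
    - {"x": -4, "y": 30, "z": 103, "yaw": 0, "fingers": -1}
    - {"x": -4, "y": 30, "z": 103, "yaw": 0, "fingers": -1}

```text
t: 13.7
ee_pos: [0.6002, -0.2377, 0.1618]
tcp_rot: [0.176, 3.133, -0.003]
force: [0.8, -1.8, 5.6]
gripper_width: 0.0
gripper_force: 2.7
```

```bash
python3 - <<'E'
from h import *
shift(607,-167,157,-6.7)
E
```

```text
t 13.7 pos [ 600.2 -237.7  161.8] shift [ 1.2 71.   4.7] yaw 0.004 F [ 0.8 -1.8  5.6] j [-0.38  0.51  0.01  1.07 -0.   -0.26]
```

Request:
move_arm:
  motion:
    - {"x": 0, "y": -10, "z": 0, "yaw": 0, "fingers": -1}
    - {"x": 0, "y": -10, "z": -12, "yaw": 0, "fingers": -1}
    - {"x": 0, "y": -10, "z": -12, "yaw": 0, "fingers": -1}
    - {"x": 0, "y": -2, "z": -12, "yaw": 0, "fingers": -1}
    - {"x": 0, "y": 8, "z": -12, "yaw": 0, "fingers": -1}
    - {"x": 0, "y": 15, "z": -12, "yaw": 0, "fingers": -1}
    - {"x": 0, "y": 15, "z": -12, "yaw": 0, "fingers": -1}

```text
t: 14.4
ee_pos: [0.6008, -0.2214, 0.1719]
tcp_rot: [-0.175, -3.137, 0.001]
force: [0.6, -3.5, 0.0]
gripper_width: 0.001
gripper_force: 1.0
```

```bash
python3 - <<'E'
from h import *
shift(607,-167,171,-6.7)
E
```

```text
t 14.4 pos [ 600.8 -221.4  171.9] shift [-0.1 54.7  0.8] yaw 0.006 F [ 0.6 -3.5  0. ] j [-0.35  0.5   0.01  1.09 -0.   -0.24]
```

Request:
move_arm:
  motion:
    - {"x": 0, "y": 10, "z": 0, "yaw": 0, "fingers": -1}
    - {"x": 0, "y": 20, "z": 0, "yaw": 0, "fingers": -1}
    - {"x": 0, "y": 30, "z": 0, "yaw": 0, "fingers": -1}
    - {"x": 0, "y": 40, "z": 0, "yaw": 0, "fingers": -1}
    - {"x": 0, "y": 46, "z": 0, "yaw": 0, "fingers": -1}
    - {"x": 0, "y": 52, "z": 0, "yaw": 0, "fingers": -1}
    - {"x": 0, "y": 56, "z": 0, "yaw": 0, "fingers": -1}
    - {"x": 0, "y": 58, "z": 0, "yaw": 0, "fingers": -1}
    - {"x": 0, "y": 58, "z": 0, "yaw": 0, "fingers": -1}

```text
t: 15.3
ee_pos: [0.6065, -0.1642, 0.1714]
tcp_rot: [-0.176, -3.135, -0.001]
force: [-1.4, -3.9, -0.7]
gripper_width: -0.004
gripper_force: 1.0
```

```bash
cat >> h.py <<'E'
def scene(n):
    b=robot.get_image('top');cv2.imwrite(f'pics/t{n}.png',b);s=robot.get_image('side');cv2.imwrite(f'pics/s{n}.png',s)
    # dark pad pixels, top view
    roi=b[130:165,270:310].max(2); m=(roi<65).astype(np.uint8); k,l,st,ce=cv2.connectedComponentsWithStats(m)
    for i in range(1,k):
        if st[i,4]>12: print('dark',st[i],'left edge y',(1000*onz('top',[(270+st[i,0],130+ce[i,1])],.031))[0].round(1))
E
python3 - <<'E'
from h import *
shift(607,-160,172,-6.7)
scene(8)
E
```

```text
t 15.3 pos [ 606.5 -164.2  171.4] shift [-0.   4.2 -0.6] yaw 0.005 F [-1.4 -3.9 -0.7] j [-0.26  0.48 -0.02  1.07  0.   -0.15]
dark [10 15  4 11 28] left edge y [617.5 -76.2  31. ]
```

Request:
move_arm:
  motion:
    - {"x": 0, "y": 3, "z": 0, "yaw": 0, "fingers": -1}
    - {"x": 0, "y": 6, "z": 0, "yaw": 0, "fingers": -1}
    - {"x": 0, "y": 8, "z": 0, "yaw": 0, "fingers": -1}
    - {"x": 0, "y": 8, "z": 0, "yaw": 0, "fingers": -1}

```text
t: 15.8
ee_pos: [0.6081, -0.1569, 0.1718]
tcp_rot: [0.177, 3.137, -0.001]
force: [-1.1, -4.7, -0.2]
gripper_width: -0.002
gripper_force: 1.7
```

```bash
python3 - <<'E'
from h import *
shift(607,-240,172,-6.7)
scene(9)
b=cv2.imread('pics/t7.png');roi=b[130:165,270:310].max(2); m=(roi<65).astype(np.uint8); k,l,st,ce=cv2.connectedComponentsWithStats(m)
print(st[1:],(1000*onz('top',[(270+x[0],145) for x in st[1:]],.031)).round(1))
E
```

```text
t 15.8 pos [ 608.1 -156.9  171.8] shift [ -8.2 -82.7  -0.2] yaw 0.004 F [-1.1 -4.7 -0.2] j [-0.25  0.48 -0.02  1.07 -0.   -0.14]
dark [10 15  4 11 31] left edge y [617.9 -76.2  31. ]
[[16 16  1  1  1]
 [15 19  1  4  4]
 [15 26  1  1  1]] [[633.4 -95.   31. ]
 [633.4 -91.9  31. ]
 [633.4 -91.9  31. ]]
```

Request:
move_arm:
  motion:
    - {"x": 0, "y": 3, "z": 0, "yaw": 0, "fingers": -1}
    - {"x": 0, "y": 6, "z": 0, "yaw": 0, "fingers": -1}
    - {"x": 0, "y": 6, "z": 0, "yaw": 0, "fingers": -1}

```text
t: 16.2
ee_pos: [0.6088, -0.1515, 0.1719]
tcp_rot: [0.177, 3.136, -0.003]
force: [-1.5, -5.3, -1.0]
gripper_width: -0.002
gripper_force: 2.3
```

```bash
python3 - <<'E'
from h import *
shift(607,-240,172,-6.7)
scene(10)
E
```

```text
t 16.2 pos [ 608.8 -151.5  171.9] shift [ -8.2 -88.2   0. ] yaw 0.004 F [-1.5 -5.3 -1. ] j [-0.24  0.47 -0.02  1.07 -0.   -0.13]
dark [ 9 15  4 11 31] left edge y [617.1 -73.1  31. ]
```

Request:
move_arm:
  motion:
    - {"x": 0, "y": 3, "z": 0, "yaw": 0, "fingers": -1}
    - {"x": 0, "y": 6, "z": 0, "yaw": 0, "fingers": -1}
    - {"x": 0, "y": 8, "z": 0, "yaw": 0, "fingers": -1}
    - {"x": 0, "y": 8, "z": 0, "yaw": 0, "fingers": -1}

```text
t: 16.7
ee_pos: [0.6091, -0.149, 0.1716]
tcp_rot: [-0.182, -3.135, 0.021]
force: [-2.0, -19.5, -3.5]
gripper_width: 0.003
gripper_force: 8.1
```

```bash
python3 - <<'E'
from h import *
shift(607,-240,172,-6.7)
scene(11)
E
```

```text
t 16.7 pos [ 609.1 -149.   171.6] shift [ -8.4 -90.6   0.7] yaw 0.001 F [ -2.  -19.5  -3.5] j [-0.23  0.47 -0.03  1.07 -0.01 -0.12]
dark [ 9 15  4 11 32] left edge y [617.4 -73.1  31. ]
```

Request:
move_arm:
  motion:
    - {"x": 0, "y": -45, "z": 0, "yaw": 0, "fingers": -1}
    - {"x": 0, "y": -90, "z": 0, "yaw": 0, "fingers": -1}
    - {"x": 0, "y": -101, "z": 0, "yaw": 0, "fingers": -1}
    - {"x": 0, "y": -101, "z": 0, "yaw": 0, "fingers": -1}
    - {"x": 0, "y": -85, "z": 0, "yaw": 0, "fingers": -1}
    - {"x": 0, "y": -65, "z": 0, "yaw": 0, "fingers": -1}
    - {"x": 0, "y": -45, "z": 0, "yaw": 0, "fingers": -1}
    - {"x": 0, "y": -25, "z": 0, "yaw": 0, "fingers": -1}
    - {"x": 0, "y": -12, "z": 0, "yaw": 0, "fingers": -1}
    - {"x": 0, "y": -4, "z": 0, "yaw": 0, "fingers": -1}
    - {"x": 0, "y": -2, "z": 0, "yaw": 0, "fingers": -1}
    - {"x": 0, "y": -2, "z": 0, "yaw": 0, "fingers": -1}

```text
t: 18.0
ee_pos: [0.6086, -0.1487, 0.1716]
tcp_rot: [-0.178, -3.135, 0.022]
force: [-1.4, -19.0, -3.2]
gripper_width: -0.004
gripper_force: 8.1
```

```bash
python3 - <<'E'
from h import *
shift(607,-240,172,-6.7)
scene(12)
E
```

```text
t 18.0 pos [ 608.6 -148.7  171.6] shift [ -8.8 -90.9   0.8] yaw 0.003 F [ -1.4 -19.   -3.2] j [-0.23  0.47 -0.03  1.07 -0.01 -0.12]
dark [ 5 14  3 12 22] left edge y [620.6 -61.   31. ]
```

Request:
move_arm:
  motion:
    - {"x": 0, "y": -45, "z": 0, "yaw": 0, "fingers": -1}
    - {"x": 0, "y": -90, "z": 0, "yaw": 0, "fingers": -1}
    - {"x": 0, "y": -100, "z": 0, "yaw": 0, "fingers": -1}
    - {"x": 0, "y": -100, "z": 0, "yaw": 0, "fingers": -1}
    - {"x": 0, "y": -85, "z": 0, "yaw": 0, "fingers": -1}
    - {"x": 0, "y": -65, "z": 0, "yaw": 0, "fingers": -1}
    - {"x": 0, "y": -45, "z": 0, "yaw": 0, "fingers": -1}
    - {"x": 0, "y": -25, "z": 0, "yaw": 0, "fingers": -1}
    - {"x": 0, "y": -12, "z": 0, "yaw": 0, "fingers": -1}
    - {"x": 0, "y": -4, "z": 0, "yaw": 0, "fingers": -1}
    - {"x": 0, "y": -1, "z": 0, "yaw": 0, "fingers": -1}
    - {"x": 0, "y": -1, "z": 0, "yaw": 0, "fingers": -1}

```text
t: 19.3
ee_pos: [0.6084, -0.1489, 0.1715]
tcp_rot: [-0.177, -3.134, 0.021]
force: [-2.7, -17.6, -3.0]
gripper_width: 0.001
gripper_force: 7.6
```

```bash
python3 - <<'E'
from h import *
shift(607,-240,172,-6.7)
scene(13)
E
```

```text
t 19.3 pos [ 608.4 -148.9  171.5] shift [ -8.9 -90.6   0.7] yaw 0.004 F [ -2.7 -17.6  -3. ] j [-0.23  0.47 -0.03  1.07 -0.01 -0.12]
dark [ 0 14  3 11 24] left edge y [621.1 -45.8  31. ]
```

Request:
move_arm:
  motion:
    - {"x": 0, "y": -45, "z": 0, "yaw": 0, "fingers": -1}
    - {"x": 0, "y": -90, "z": 0, "yaw": 0, "fingers": -1}
    - {"x": 0, "y": -100, "z": 0, "yaw": 0, "fingers": -1}
    - {"x": 0, "y": -100, "z": 0, "yaw": 0, "fingers": -1}
    - {"x": 0, "y": -85, "z": 0, "yaw": 0, "fingers": -1}
    - {"x": 0, "y": -65, "z": 0, "yaw": 0, "fingers": -1}
    - {"x": 0, "y": -45, "z": 0, "yaw": 0, "fingers": -1}
    - {"x": 0, "y": -25, "z": 0, "yaw": 0, "fingers": -1}
    - {"x": 0, "y": -12, "z": 0, "yaw": 0, "fingers": -1}
    - {"x": 0, "y": -4, "z": 0, "yaw": 0, "fingers": -1}
    - {"x": 0, "y": -1, "z": 0, "yaw": 0, "fingers": -1}
    - {"x": 0, "y": -1, "z": 0, "yaw": 0, "fingers": -1}

```text
t: 20.6
ee_pos: [0.6083, -0.1493, 0.1716]
tcp_rot: [-0.177, -3.135, 0.018]
force: [-2.3, -16.5, -2.0]
gripper_width: -0.0
gripper_force: 6.9
```

```bash
python3 - <<'E'
from h import *
shift(607,-240,172,-6.7)
scene(14)
for n in (7,12,13,14):
    b=cv2.imread(f'pics/t{n}.png')
    # pale blank extents along the row through its top face, by colour
    h=cv2.cvtColor(b,cv2.COLOR_BGR2HSV)[134:156,205:300]
    m=((h[...,0]>=12)&(h[...,0]<26)&(h[...,1]<135)&(h[...,2]>150)).astype(np.uint8)
    k,l,st,ce=cv2.connectedComponentsWithStats(m);i=1+st[1:,4].argmax();print(n,st[i],ce[i].round(1))
E
```

```text
t 20.6 pos [ 608.3 -149.3  171.6] shift [ -8.9 -90.3   0.6] yaw 0.004 F [ -2.3 -16.5  -2. ] j [-0.24  0.47 -0.03  1.07 -0.01 -0.12]
7 [   0    0   95   22 1442] [50.1 10.5]
12 [   0    0   71   22 1066] [42.5 11. ]
13 [   2    0   66   22 1038] [38.8 10.1]
14 [  9   0  53  22 953] [36.   9.4]
```

```bash
python3 - <<'E'
import cv2,numpy as np
r=lambda n:cv2.resize(cv2.imread(f'pics/t{n}.png')[125:175,190:323],(800,300),interpolation=cv2.INTER_CUBIC)
cv2.imwrite('pics/m.png',np.vstack([r(7),r(14)]))
E
```

```text
(no output)
```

View pics/m.png

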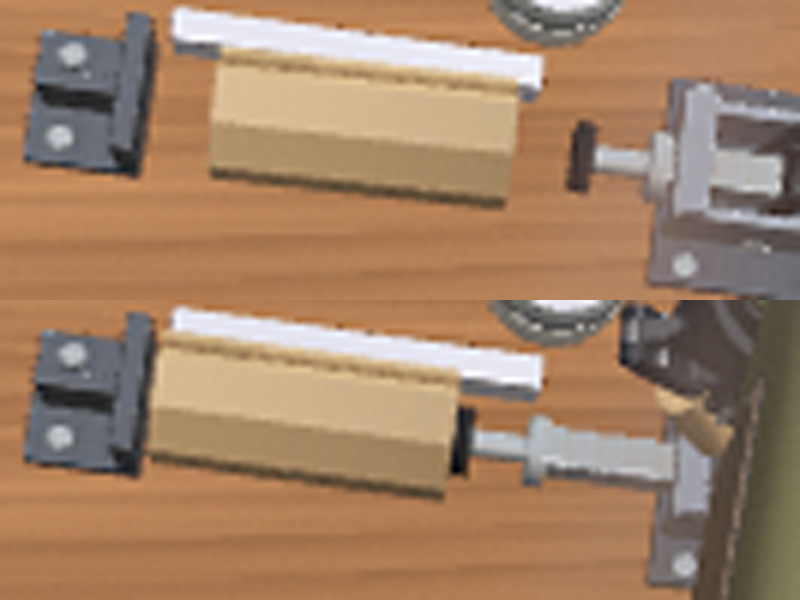

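After 4 strokes the blank is at the stop (about 150,400), the pad (460,440) is just touching and its spring is essentially free. A 5th stroke should give roughly 12–16 mm of squeeze.

Request:
move_arm:
  motion:
    - {"x": 0, "y": -45, "z": 0, "yaw": 0, "fingers": -1}
    - {"x": 0, "y": -90, "z": 0, "yaw": 0, "fingers": -1}
    - {"x": 0, "y": -100, "z": 0, "yaw": 0, "fingers": -1}
    - {"x": 0, "y": -100, "z": 0, "yaw": 0, "fingers": -1}
    - {"x": 0, "y": -85, "z": 0, "yaw": 0, "fingers": -1}
    - {"x": 0, "y": -65, "z": 0, "yaw": 0, "fingers": -1}
    - {"x": 0, "y": -45, "z": 0, "yaw": 0, "fingers": -1}
    - {"x": 0, "y": -25, "z": 0, "yaw": 0, "fingers": -1}
    - {"x": 0, "y": -12, "z": 0, "yaw": 0, "fingers": -1}
    - {"x": 0, "y": -4, "z": 0, "yaw": 0, "fingers": -1}
    - {"x": 0, "y": 0, "z": 0, "yaw": 0, "fingers": -1}
    - {"x": 0, "y": 0, "z": 0, "yaw": 0, "fingers": -1}

```text
t: 21.9
ee_pos: [0.6083, -0.1492, 0.1714]
tcp_rot: [-0.176, -3.134, 0.02]
force: [-2.0, -17.0, -3.2]
gripper_width: -0.003
gripper_force: 7.1
```

Request:
move_arm:
  motion:
    - {"x": 0, "y": -45, "z": 0, "yaw": 0, "fingers": -1}
    - {"x": 0, "y": -90, "z": 0, "yaw": 0, "fingers": -1}
    - {"x": 0, "y": -125, "z": 0, "yaw": 0, "fingers": -1}
    - {"x": 0, "y": -125, "z": -40, "yaw": 0, "fingers": -1}
    - {"x": 0, "y": -125, "z": -80, "yaw": 0, "fingers": -1}
    - {"x": 0, "y": -125, "z": -100, "yaw": 0, "fingers": -1}
    - {"x": 0, "y": -125, "z": -100, "yaw": 0, "fingers": -1}

```text
t: 22.6
ee_pos: [0.5976, -0.2683, 0.276]
tcp_rot: [0.172, 3.13, -0.001]
force: [0.7, 0.1, -0.3]
gripper_width: -0.001
gripper_force: 0.0
```

```bash
python3 - <<'E'
from h import *
shift(607,-240,172,-6.7)
scene(15)
# measure along image line through the ram axis: sample grey profile in t7, t14, t15
for n in (7,14,15):
    b=cv2.imread(f'pics/t{n}.png').astype(np.float32)
    xs=np.arange(262,312,.5); ys=149.5+(xs-286)*0.1
    p=cv2.remap(b,xs[None].astype(np.float32),ys[None].astype(np.float32),cv2.INTER_LINEAR)[0].max(1)
    print(n,p[::2].astype(int).tolist())
# lever top
for nm in('s0','s7','s15'):
    pass
s0=cv2.imread('pics/side0.png');s1=cv2.imread('pics/s15.png')
f=lambda im:cv2.matchTemplate(im[60:140,220:320],s0[84:108,262:274],cv2.TM_CCOEFF_NORMED)
print(cv2.minMaxLoc(f(s0))[1::2],cv2.minMaxLoc(f(s1))[1::2])
E
```

```text
t 22.6 pos [ 597.6 -268.3  276. ] shift [ -5.5  29.3 104. ] yaw 0.007 F [ 0.7  0.1 -0.3] j [-0.42  0.48  0.26  1.34  0.   -0.31]
7 [206, 206, 207, 206, 205, 205, 204, 204, 202, 203, 200, 202, 201, 189, 168, 168, 168, 167, 165, 165, 164, 168, 159, 51, 74, 75, 93, 193, 195, 196, 196, 195, 195, 195, 184, 178, 154, 188, 186, 183, 149, 177, 173, 173, 173, 173, 170, 182, 182, 183]
14 [197, 199, 199, 114, 40, 46, 112, 206, 201, 199, 196, 196, 195, 198, 197, 174, 189, 190, 191, 184, 182, 183, 178, 179, 180, 182, 181, 176, 177, 177, 179, 178, 175, 176, 175, 176, 175, 175, 176, 173, 141, 172, 168, 168, 171, 173, 114, 97, 82, 82]
15 [203, 136, 42, 48, 115, 210, 205, 204, 204, 202, 200, 195, 178, 195, 193, 189, 188, 187, 182, 183, 185, 187, 189, 182, 183, 182, 185, 184, 182, 183, 182, 182, 184, 181, 182, 182, 181, 182, 182, 184, 148, 177, 174, 172, 172, 174, 168, 184, 182, 183]
(0.9999987483024597, (42, 24)) (0.9951762557029724, (42, 24))
```

```bash
python3 - <<'E'
import cv2,numpy as np
U=8
def up(n,x0,x1,y0,y1): return cv2.resize(cv2.imread(f'pics/t{n}.png')[y0:y1,x0:x1],None,fx=U,fy=U,interpolation=cv2.INTER_CUBIC)
def track(n0,n1,box,dx,dy=5):
    x0,x1,y0,y1=box;t=up(n0,*box);r=up(n1,x0-dx,x1+4,y0-dy,y1+dy)
    q=cv2.matchTemplate(r,t,cv2.TM_CCOEFF_NORMED);_,v,_,l=cv2.minMaxLoc(q);return round(v,3),round(l[0]/U-dx,2),round(l[1]/U-dy,2)
for n in (12,13,14,15):
    print(n,'pad',track(7,n,(283,290,143,159),30),'neck+collar',track(7,n,(290,302,144,158),34),'blank right end',track(7,n,(268,279,138,160),16),'left',track(7,n,(223,232,132,156),16))
print('15 from 14: pad/collar',track(14,15,(262,282,138,158),8),track(14,15,(274,284,140,158),8),'blank left',track(14,15,(212,222,130,154),6))
E
```

```text
12 pad (0.825, -9.75, -1.25) neck+collar (0.949, -10.62, -1.38) blank right end (0.779, -0.38, -0.12) left (0.984, -0.12, 0.0)
13 pad (0.832, -14.75, -1.88) neck+collar (0.958, -15.5, -2.12) blank right end (0.753, -5.25, -0.88) left (0.869, -5.12, -1.75)
14 pad (0.841, -19.62, -2.62) neck+collar (0.945, -20.38, -2.75) blank right end (0.76, -10.25, -1.5) left (0.809, -9.25, -2.5)
15 pad (0.845, -21.62, -2.88) neck+collar (0.888, -23.5, -3.12) blank right end (0.747, -12.12, -1.75) left (0.816, -10.38, -2.75)
15 from 14: pad/collar (0.882, -2.0, -0.25) (0.929, -3.75, -0.5) blank left (0.863, -1.62, -0.25)
```

```bash
python3 -c "
from plant import robot
print(robot.job_done())"
```

```text
the job is handed in; nothing more can be done
None
```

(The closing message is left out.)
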